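# Load a sample cassette under the reader's spring cover

## Task

Press the reader's thumb bar down with one fingertip to lift its spring-closed cover, and hold the cover well open while the other fingertip pushes the white sample cassette along the deck, under the cover lip, fully home against the end stop; keep the lip off the cassette until it is home. Then let go of the bar so that the cover shuts with its lip in the cassette's groove, and move clear. Do not grip or lift the cassette, and leave the bottle, the jar and the tube rack where they stand.

Things in the scene. Friction and masses are not known exactly. Their poses are not given: they have to be found in the camera images.
- reader: White cassette reader, fixed. Origin on the table under the middle of its mouth; x = push direction, y left, z up. In its frame, mm: level aluminium feed deck 30 above the table, x -152 to 48, y -39 to 39; guide rails 8 high on it, inner faces at y -27 and 27, x -125 to 45; end stop face at x 45; housing 70 high from the table, x 51 to 181, y -100 to 110.
- rod_end (a point): Near end of the cover's hinge rod (6 diameter, 60 mm above the table, along the reader's x at y 42, from x -136 to 44 mm). A post 12 wide, 66 high stands just nearer the robot, x -147 to -137. The thumb bar is left of the rod, the cover right of it: a see-saw.
- cover (a joint): Cover opening, rad: 0 shut, 0.6 hard stop. Clear plate 3 thick, reader x 0 to 46, y 42 to -32 mm, with a turned-down lip in front. It lifts when the thumb bar is pressed down; from 0.42 the lip clears the cassette. Its free side rises to about 105 mm above the table at 0.6. Spring and weight shut it: 3 to 4 N on the bar 40 mm out from the rod holds it open. It cannot be pushed inward.
- lip_edge (a point): Middle of the lower edge of the cover's aluminium lip (3 thick, reader x 0 to 3, y 14 to -24 mm). Shut, the edge is 5 mm above the deck and blocks the mouth; it moves with the cover.
- bar_mid (a point): On the thumb bar, mid-thickness, 36 mm out from the rod, mid-length. Flat ribbed aluminium plate 3 thick, part of the cover, reaching 46 mm out to the left (reader +y) of the rod, 95 long (reader x -130 to -35). Shut, it slopes 0.05 rad down outward; at opening q a point r out from the rod lies r*sin(0.05+q) below the rod. A fingertip may slide lengthwise on it while pressing.
- cassette: White plastic cassette, 85 long (x, push direction), 50 wide, 15 high, about 70 g, loose on the deck between the rails, outside the mouth. Origin at the centre of its underside. Its rear end (nearest the robot) is a wall 26 high, 10 thick, for pushing. A cross groove from x -8 to 6 mm, floor 4 above the underside, takes the lip when home.
- cassette_rear (a point): Middle of the cassette's rear face (42.5 mm behind its origin), 13 mm above its underside: where to push.
- home (a point): Fixed point on the deck where the cassette's origin lies when the cassette is home, its front against the end stop (2.5 mm beyond the mouth plane in the reader's x; the rear face is then 40 mm outside the mouth).
- reagent: Bystander: amber bottle, 52 diameter, 100 high, loose. Origin at the centre of its underside.
- jar: Bystander: white jar, 60 diameter, 65 high, loose. Origin at the centre of its underside.
- tuberack: Bystander: grey block rack 100 by 60 by 30 with small capped tubes up to 57 high, loose. Origin at the centre of its underside.
Things that resemble listed ones, but are neither listed nor needed, are in the scene too. Of the things like the cassette, leave any that is orange, red or yellow; of the rest the larger one is meant.

How it is judged:
By the outcome, as a careful person would: the job done as asked, in the order asked, and still so for the second after the job is handed in, with the robot touching nothing.
It also fails if it takes over 38 s, if anything falls off the work surface, if the arm or the gripper's body presses on something with over 40 N, if the wrist force passes 120 N, or if a joint passes its speed limit or range.

## Robot

A 6-joint arm with a two-finger parallel gripper is mounted at the origin on the work surface. World frame = base frame: x ahead of the robot, y to its left, z up, the work surface at z = 0. Lengths are in m, angles in rad, forces in N, time in s.
With the tool pointing down it reaches from about 0.275 to 0.775 m from the base axis. Payload 14.6 kg.
Tool frame: the origin (TCP) lies midway between the tips of the shut fingers; the grasp point (between the pads) lies 19 mm behind it (bot.tcp_to_grasp is the distance from the TCP to the grasp point, in m); y points along the fingers, z is the direction in which the jaws open and shut, and the axes are right-handed (so a half turn about y gives the same grasp; the last joint's range is limited). The gripper opens to 85 mm and grips with 20 to 120 N. Pads are 22 mm wide; open, the fingers measure 114 mm over their backs; the gripper's body (76 mm by 85 mm) begins 54 mm behind the grasp point. The pads swing forward as they close: fully open they stand 13 mm farther back than shut.
Start: joints at [-1.256, 0.263, -0.048, 1.259, 0, 1.415], TCP at [0.238, -0.468, 0.231] pointing down, gripper open.
Joint ranges: [-2.65, 2.65], [-0.89, 1.7], [-1.18, 1.37], [-2.13, 2.11], [-1.35, 1.29], [-3.14, 3.14]. Speed limits (rad/s): [1.89, 1.89, 2.57, 2.79, 3.14, 3.14].

## Interface

Orientations are given as [roll, pitch, yaw] about the fixed x, y, z axes, in that order (R = Rz(yaw) Ry(pitch) Rx(roll)).
In Python, from cell import sensors, vision, ticket, bot gives the robot as it stands. The module is installed in compiled form; this text tells all that it offers.
- The arm moves only by the tool move_arm, never from a script. Its arguments are lists of equal length, an entry for each row: "fingers": the gripper command: -1 is fully open, 1 is shut, values between are in proportion; "xyz": the shift along the tool's x, y, z in mm, a list of three; "delta_rot": the turn, a rotation vector about the tool's x, y, z in degrees, a list of three. In form: {"fingers": [fingers, ...], "xyz": [[x, y, z], ...], "delta_rot": [[rx, ry, rz], ...]}. A call has 1 to 20 rows; each row shifts and turns the commanded pose from where the row before left it, along the tool's axes as they then stand; what a row does not reach is not made up. A row lasts 1/8 s, in which the tool goes at most 62.5 mm and 10.7 degrees, less where a joint would pass 70% of its speed; a pose out of reach is approached as far as the arm can. A call is refused whole if a number of a shift passes 62.5 or a number of a turn 10.7, either way. A call with a gripper value outside its range is refused whole. The fingers move at their own pace and stop on an object; the grip force is fixed at half the most. Time passes only in rows, so rows that do not move let the fingers close. It gives the time, the measured TCP pose, the force and the opening at its end, in the units of the state.
- sensors.sense(): the state, without advancing time (a new reading comes with each control period).
- vision.get_image(name): name is "side" or "top"; returns the picture (480x640x3 uint8, blue, green, red); there is no depth.
- vision.camera_params(name): a dict with "intrinsics" (3x3 intrinsics, pixels), "world_to_cam" (4x4, takes a point from world to camera coordinates). Camera axes: x right, y down, z forward; pixel columns grow to the right and rows downward; lengths in m; the calibration is good to about 2 mm. A picture is of the moment at which its call begins. camera_params takes no time and is no camera call.
- ticket.hand_in(): hands the job in, once; it reports no verdict.
The state is a dict: "clock": time; "q": joint angles; "dq": joint speeds; "effort": joint torques, N m; "tool_pos": TCP position; "ee_rot": TCP orientation; "contact_force": force on the tool from outside, world axes, zero at the start; "wrist_torque": the same for the moment, N m; "width": opening from 0.0 (shut) to 1.0 (fully open).
Only numpy, scipy, OpenCV 4.12 (cv2) and the standard library are available. Lean on these libraries where they do the work, as an engineer would, in place of code of your own. Each camera call takes 0.05 s, during which the arm holds its last target.

## Working session

There is one attempt and no reset: what is moved stays moved. The work goes in short steps, Python scripts to look and compute and a tool call to move; the robot and the scene stay as the last step left them, time stands still between calls to the robot, and variables do not carry over. Pictures are saved under pics/ and viewed, and the job is handed in when it is done.

Besides the shell and the picture viewer there is one more tool, called after "Emit:" in YAML: its name, and indented under it one key for each argument. move_arm: Moves the arm, as the interface text tells. Its arguments: {"type":"object","properties":{"fingers":{"type":"array","items":{"type":"number"}},"xyz":{"type":"array","items":{"type":"array","items":{"type":"number"}}},"delta_rot":{"type":"array","items":{"type":"array","items":{"type":"number"}}}},"required":["fingers","xyz","delta_rot"]}

```bash
mkdir -p pics; ls; python3 - <<'E'
from cell import sensors, vision, ticket, bot
import cv2
for n in("side","top"):
    cv2.imwrite(f"pics/{n}0.png",vision.get_image(n)); p=vision.camera_params(n); print(n,p)
print(sensors.sense()); print(bot.tcp_to_grasp)
E
```

```text
pics
side {'intrinsics': array([[605.0580202 ,   0.        , 315.96908462],
       [  0.        , 605.0580202 , 231.61221497],
       [  0.        ,   0.        ,   1.        ]]), 'world_to_cam': array([[-0.97598393, -0.21698707, -0.01928663,  0.55977929],
       [-0.09934465,  0.52213114, -0.84705945,  0.10570179],
       [ 0.1938711 , -0.82480039, -0.53114811,  0.78411554],
       [ 0.        ,  0.        ,  0.        ,  1.        ]])}
top {'intrinsics': array([[605.27369294,   0.        , 323.92176547],
       [  0.        , 605.27369294, 241.74582077],
       [  0.        ,   0.        ,   1.        ]]), 'world_to_cam': array([[ 0.00546711, -0.99979613, -0.01943737, -0.01774894],
       [-0.99508747, -0.0035179 , -0.09893709,  0.60162938],
       [ 0.09884855,  0.01988278, -0.99490383,  0.97400889],
       [ 0.        ,  0.        ,  0.        ,  1.        ]])}
{'clock': 0.1, 'q': array([-1.25632814e+00,  2.63479654e-01, -4.88610799e-02,  1.25939307e+00,
        1.07984914e-05,  1.41553280e+00]), 'dq': array([ 0.00045788, -0.00131616,  0.00212419,  0.00108124, -0.00133121,
       -0.00068277]), 'effort': array([ 3.56274017e-03, -6.38573098e+01,  3.85064614e+01,  9.96353250e-03,
       -3.14321983e-05,  2.47434116e-05]), 'tool_pos': array([ 0.23758039, -0.46790028,  0.23087536]), 'ee_rot': array([-1.57172086e+00,  1.55640820e-04, -2.67186101e+00]), 'contact_force': array([-0.19417744,  0.34989684,  0.98736163]), 'wrist_torque': array([0.01799066, 0.03652867, 0.00993896]), 'width': 1.0002281752566495}
0.0187
```

View pics/side0.png

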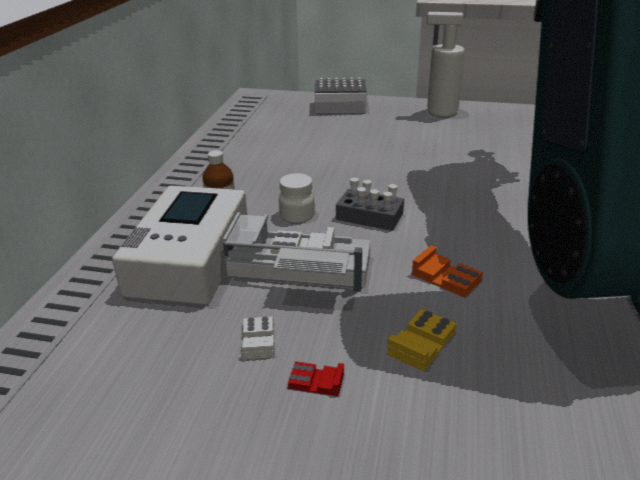

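View pics/top0.png

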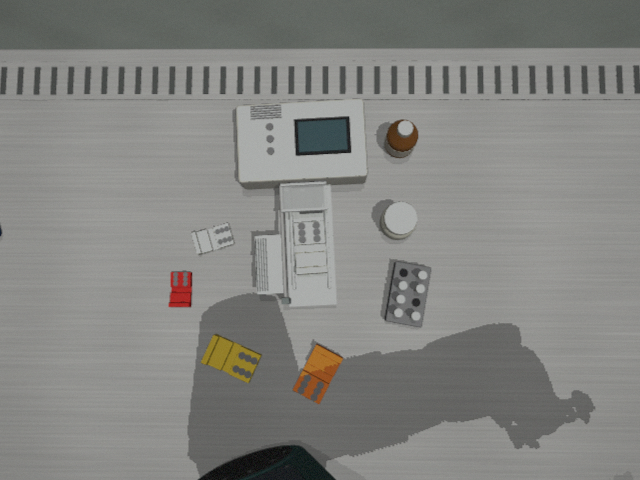

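The side view shows the reader with its housing at left, around (185,245), the thumb bar at (310,262), the rod and post at (358,270), and the cassette in the deck at (315,240). In the top view the push direction is up: the deck spans columns 282–336 and rows 185–305, the bar is at (268,265), and the cassette's rear wall is near (311,268). I'll zoom in next.

```bash
python3 - <<'E'
import cv2
t=cv2.imread("pics/top0.png")[90:320,220:380]; cv2.imwrite("pics/topz.png",cv2.resize(t[80:],None,fx=5,fy=4*1,interpolation=cv2.INTER_CUBIC)[:600] )
t=cv2.imread("pics/top0.png")[170:315,235:350]; cv2.imwrite("pics/topz.png",cv2.resize(t,None,fx=4,fy=4,interpolation=cv2.INTER_CUBIC))
t=cv2.imread("pics/side0.png")[180:310,215:385]; cv2.imwrite("pics/sidez.png",cv2.resize(t,None,fx=4,fy=4,interpolation=cv2.INTER_CUBIC))
E
```

```text
(no output)
```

View pics/topz.png

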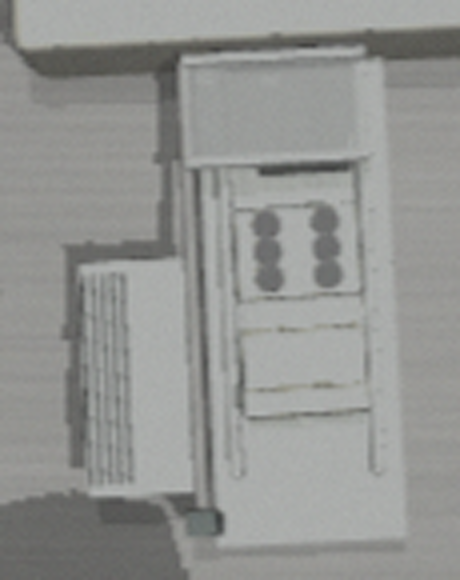

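View pics/sidez.png

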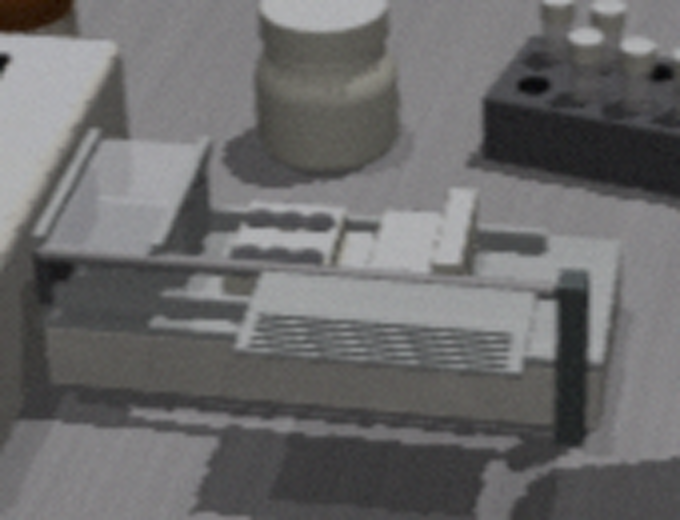

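```bash
cat > h.py <<'E'
import numpy as np, json
from cell import vision
P={n:vision.camera_params(n) for n in("side","top")}
def ray(n,u,v):
    p=P[n];K=p["intrinsics"];T=p["world_to_cam"];R=T[:3,:3];c=-R.T@T[:3,3]
    return c,R.T@np.linalg.solve(K,[u,v,1])
def onz(n,u,v,z):
    c,d=ray(n,u,v);return c+d*(z-c[2])/d[2]
def proj(n,X):
    p=P[n];a=p["intrinsics"]@(p["world_to_cam"][:3,:3]@X+p["world_to_cam"][:3,3]);return a[:2]/a[2]
def fit(A,B): # B=R A + t
    ca,cb=A.mean(0),B.mean(0);a=A-ca;b=B-cb
    th=np.arctan2((a[:,0]*b[:,1]-a[:,1]*b[:,0]).sum(),(a*b).sum())
    R=np.array([[np.cos(th),-np.sin(th)],[np.sin(th),np.cos(th)]]);return th,R,cb-R@ca
E
python3 - <<'E'
from h import *
tz=lambda u,v:(235+(u+.5)/4-.5,170+(v+.5)/4-.5)
sz=lambda u,v:(215+(u+.5)/4-.5,180+(v+.5)/4-.5)
L=[("deckNR",404,542,30,-152,-39),("deckFR",383,60,30,46,-39),
("barFL",80,264,57.7,-35,88),("barNL",90,495,57.7,-130,88),("post",206,522,66,-142,42),("deckFarR?",383,60,30,48,-39)]
L=L[:5]
A=np.array([l[4:6] for l in L])/1e3
B=np.array([onz("top",*tz(l[1],l[2]),l[3]/1e3)[:2] for l in L])
th,R,t=fit(A,B);print("top",np.degrees(th),t);print(np.c_[B,(B-(A@R.T+t))*1e3].round(4))
S=[("deckNR",620,242,30,-152,-39),("barNL",522,374,57.7,-130,88),("barFL",238,350,57.7,-35,88),("postTop",573,278,66,-142,42)]
A2=np.array([l[4:6] for l in S])/1e3
B2=np.array([onz("side",*sz(l[1],l[2]),l[3]/1e3)[:2] for l in S])
th2,R2,t2=fit(A2,B2);print("side",np.degrees(th2),t2);print(np.c_[B2,(B2-(A2@R2.T+t2))*1e3].round(4))
for nm,u,v,z in [("cass rearL",248,417,56),("cass rearR",368,411,56),("rearwallfrontL",248,392,56),("rwfR",366,385,56),("frontL",237,205,45),("frontR",358,200,45)]:
    b=onz("top",*tz(u,v),z/1e3)[:2]; print(nm,b,((b-t)@R*1e3).round(1))
for nm,u,v,z in [("wall top rearR",475,192,56),("rearL",463,266,56)]:
    b=onz("side",*sz(u,v),z/1e3)[:2]; print(nm,b,((b-t)@R*1e3).round(1), ((b-t2)@R2*1e3).round(1))
for z,(u,v) in ((0,(400,155)),(.065,(400,220)),(.0,(408,310))): print(onz("top",u,v,z))
E
```

```text
top 3.029074278411097 [0.64873651 0.01059657]
[[ 0.4973 -0.0348 -1.7225  1.5677]
 [ 0.6977 -0.0253  1.0086  0.5993]
 [ 0.6085  0.0965 -0.6682 -0.1023]
 [ 0.5154  0.0909  1.1794 -0.6612]
 [ 0.5049  0.0436  0.2027 -1.4035]]
side 3.0964433342319495 [0.64829259 0.01095217]
[[ 0.4995 -0.0347  0.8521  1.5405]
 [ 0.5137  0.0911  0.0164 -0.6693]
 [ 0.6073  0.0958 -1.331  -1.1734]
 [ 0.5047  0.0455  0.4625  0.3022]]
cass rearL [0.54703271 0.02803616] [-100.6   22.8]
cass rearR [ 0.54966172 -0.02017858] [-100.6  -25.5]
rearwallfrontL [0.55708551 0.02813604] [-90.6  22.4]
rwfR [ 0.56010887 -0.01932198] [-90.1 -25.2]
frontL [0.63440104 0.03412725] [-13.1  24.3]
frontR [ 0.63660827 -0.01547941] [-13.5 -25.4]
wall top rearR [ 0.55060706 -0.01788519] [-99.5 -23.3] [-99.1 -23.5]
rearL [0.54529535 0.03051328] [-102.2   25.4] [-101.8   25.1]
[ 0.75573692 -0.14509926  0.        ]
[ 0.63361664 -0.13740236  0.065     ]
[ 0.48964449 -0.15669352  0.        ]
```

Both views agree on the reader pose: yaw about 3.05° and origin (0.6485, 0.0108), with residuals under 2 mm. The cassette's rear face is at reader x ≈ -100.6, so it needs a push of about 60 mm. First I'll turn the jaws across the reader's y and set a partial opening.

Emit:
move_arm:
  fingers: [-0.65, -0.65, -0.65, -0.65, -0.65, -0.65, -0.65, -0.65, -0.65, -0.65, -0.65, -0.65, -0.65, -0.65, -0.65, -0.65]
  xyz:
    - [0, 0, 0]
    - [0, 0, 0]
    - [0, 0, 0]
    - [0, 0, 0]
    - [0, 0, 0]
    - [0, 0, 0]
    - [0, 0, 0]
    - [0, 0, 0]
    - [0, 0, 0]
    - [0, 0, 0]
    - [0, 0, 0]
    - [0, 0, 0]
    - [0, 0, 0]
    - [0, 0, 0]
    - [0, 0, 0]
    - [0, 0, 0]
  delta_rot:
    - [0, -10.4, 0]
    - [0, -10.4, 0]
    - [0, -10.4, 0]
    - [0, -10.4, 0]
    - [0, -10.4, 0]
    - [0, -10.4, 0]
    - [0, -10.4, 0]
    - [0, -10.4, 0]
    - [0, -10.4, 0]
    - [0, -10.4, 0]
    - [0, -10.4, 0]
    - [0, -10.4, 0]
    - [0, -10.4, 0]
    - [0, -10.4, 0]
    - [0, -10.4, 0]
    - [0, 0, 0]

```text
clock: 2.1
tool_pos: [0.2376, -0.468, 0.2311]
ee_rot: [-1.57, 0.0, 0.05]
contact_force: [-0.7, 0.5, 0.3]
width: 0.823
```

```bash
cat >> h.py <<'E'
YAW=0.0533;O=np.array([.6485,.0108])
RR=np.array([[np.cos(YAW),-np.sin(YAW)],[np.sin(YAW),np.cos(YAW)]])
def r2w(x,y): return O+RR@np.array([x,y])/1e3
def w2r(p): return RR.T@(np.array(p)[:2]-O)*1e3
def togo(x,y,z):
    from cell import sensors
    from scipy.spatial.transform import Rotation as Ro
    s=sensors.sense();R=Ro.from_euler('xyz',s['ee_rot']).as_matrix()
    d=np.append(r2w(x,y),z/1e3)-s['tool_pos']
    print("reader pos",w2r(s['tool_pos']).round(1),"z",(s['tool_pos'][2]*1e3).round(1),"rot",s['ee_rot'].round(4),"F",s['contact_force'].round(2),"M",s['wrist_torque'].round(2),"w",round(s['width'],3),"t",s['clock']);print("move",(R.T@d*1e3).round(1))
E
python3 -c "
from h import *
togo(-116,43,150)"
```

```text
reader pos [-435.8 -456.3] z 231.1 rot [-1.5704e+00  1.0000e-04  4.9800e-02] F [-0.73  0.54  0.3 ] M [ 0.02  0.   -0.01] w 0.823 t 2.1
move [318.1  81.2 500.3]
```

Emit:
move_arm:
  fingers: [-0.65, -0.65, -0.65, -0.65, -0.65, -0.65, -0.65, -0.65, -0.65, -0.65, -0.65, -0.65, -0.65, -0.65]
  xyz:
    - [31.8, 0, 50]
    - [31.8, 0, 50]
    - [31.8, 0, 50]
    - [31.8, 0, 50]
    - [31.8, 0, 50]
    - [31.8, 0, 50]
    - [31.8, 0, 50]
    - [31.8, 0, 50]
    - [31.8, 0, 50]
    - [31.8, 0, 50]
    - [0, 0, 0]
    - [0, 40, 0]
    - [0, 41, 0]
    - [0, 0, 0]
  delta_rot:
    - [0, 0, 0]
    - [0, 0, 0]
    - [0, 0, 0]
    - [0, 0, 0]
    - [0, 0, 0]
    - [0, 0, 0]
    - [0, 0, 0]
    - [0, 0, 0]
    - [0, 0, 0]
    - [0, 0, 0]
    - [0, -0.2, 0]
    - [0, 0, 0]
    - [0, 0, 0]
    - [0, 0, 0]

```text
clock: 3.85
tool_pos: [0.5279, 0.0469, 0.1485]
ee_rot: [-1.57, 0.005, 0.051]
contact_force: [-0.3, 0.5, 0.5]
width: 0.829
```

```bash
python3 - <<'E'
from h import *
import cv2
togo(-116,43,90)
for n in("side","top"):
    im=vision.get_image(n)
    cv2.imwrite(f"pics/{n}1.png",cv2.resize(im[100:320,180:420],None,fx=2.5,fy=2.5))
E
```

```text
reader pos [-118.5   42.5] z 148.5 rot [-1.5704  0.0047  0.0508] F [-0.35  0.49  0.51] M [ 0.03 -0.02 -0.02] w 0.829 t 3.85
move [ 2.8 58.5  0.5]
```

View pics/side1.png

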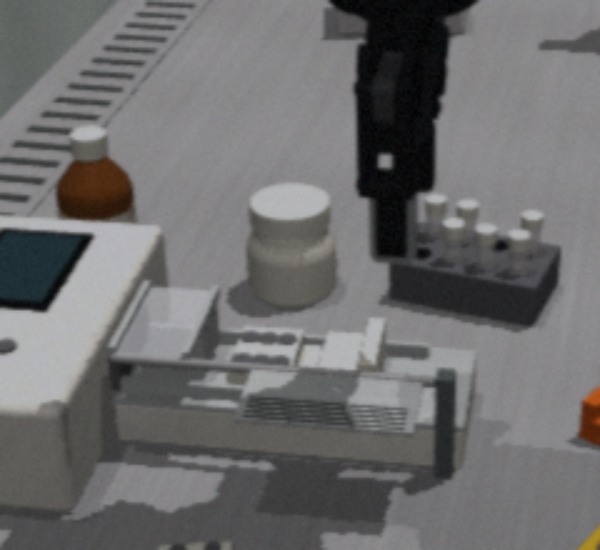

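View pics/top1.png

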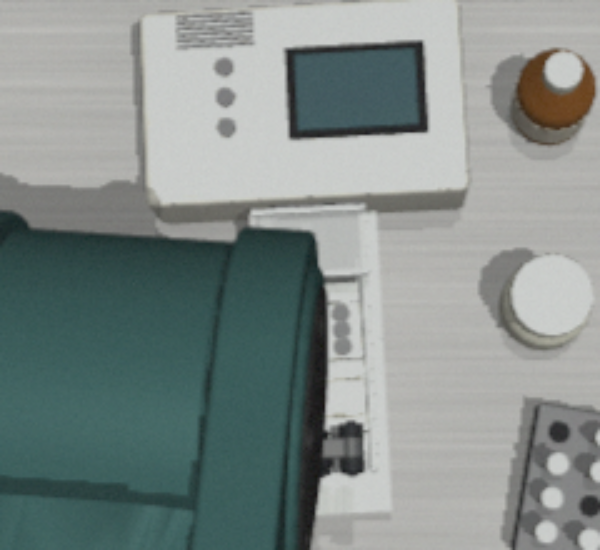

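```bash
python3 - <<'E'
from h import *
for y in (78,85,92):
  for z in (.135,.14,.145,.15):
    print(y,z,[((proj("side",np.append(r2w(-118.5+dx,y),z))-[180,100])*2.5).round(0) for dx in(-11,11)])
for y in (8,0,-7): print(y,[((proj("top",np.append(r2w(-118.5+dx,y),.14))-[180,100])*2.5).round(0) for dx in(-11,11)])
E
```

```text
78 0.135 [array([415., 294.]), array([370., 291.])]
78 0.14 [array([415., 286.]), array([370., 283.])]
78 0.145 [array([415., 277.]), array([370., 274.])]
78 0.15 [array([415., 268.]), array([370., 265.])]
85 0.135 [array([413., 302.]), array([368., 298.])]
85 0.14 [array([413., 293.]), array([368., 290.])]
85 0.145 [array([413., 284.]), array([368., 281.])]
85 0.15 [array([413., 275.]), array([368., 272.])]
92 0.135 [array([411., 309.]), array([366., 306.])]
92 0.14 [array([411., 300.]), array([366., 297.])]
92 0.145 [array([411., 291.]), array([366., 288.])]
92 0.15 [array([411., 282.]), array([366., 279.])]
8 [array([309., 476.]), array([308., 439.])]
0 [array([323., 476.]), array([321., 438.])]
-7 [array([335., 475.]), array([333., 438.])]
```

```bash
python3 - <<'E'
from h import *
for z in(.15,.2,.25): print(z,[w2r(onz("top",180+u/2.5,100+v/2.5,z)).round(1) for u,v in((322,447),(345,447),(362,425),(362,472))])
E
```

```text
0.15 [array([-113. ,   -0.6]), array([-113.7,  -13.9]), array([-101.4,  -24.4]), array([-128.6,  -23.1])]
0.2 [array([-115. ,   -2.7]), array([-115.6,  -15.3]), array([-104.1,  -25.1]), array([-129.7,  -23.9])]
0.25 [array([-117. ,   -4.8]), array([-117.6,  -16.7]), array([-106.7,  -25.9]), array([-130.8,  -24.8])]
```

Emit:
move_arm:
  fingers: [-0.65, -0.65, -0.65, -0.65, -0.65]
  xyz:
    - [2, 30, 0.5]
    - [0, 30, 0]
    - [0, 24, 0]
    - [0, 0, 0]
    - [0, 0, 0]
  delta_rot:
    - [0, -0.15, 0]
    - [0, 0, 0]
    - [0, 0, 0]
    - [0, 0, 0]
    - [0, 0, 0]

```text
clock: 4.58
tool_pos: [0.5329, 0.0478, 0.0681]
ee_rot: [-1.571, -0.002, 0.056]
contact_force: [0.1, -0.2, -0.7]
width: 0.824
```

```bash
python3 - <<'E'
from h import *
import cv2
togo(-116,43,54)
n="side"
im=vision.get_image(n)
cv2.imwrite(f"pics/{n}2.png",cv2.resize(im[160:310,215:395],None,fx=4,fy=4))
E
```

```text
reader pos [-113.5   43.1] z 68.1 rot [-1.5711 -0.0023  0.0564] F [ 0.12 -0.15 -0.66] M [ 0.02 -0.   -0.02] w 0.824 t 4.575
move [-2.6 14.1 -0.1]
```

View pics/side2.png

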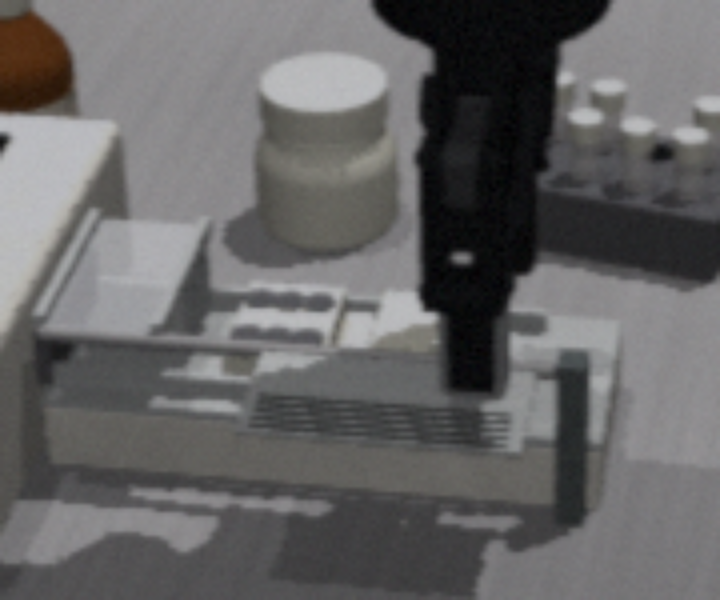

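Emit:
move_arm:
  fingers: [-0.65, -0.65, -0.65, -0.65]
  xyz:
    - [-2, 6, 0]
    - [0, 4, 0]
    - [0, 0, 0]
    - [0, 0, 0]
  delta_rot:
    - [0, 0, 0]
    - [0, 0, 0]
    - [0, 0, 0]
    - [0, 0, 0]

```text
clock: 5.12
tool_pos: [0.5298, 0.0479, 0.0563]
ee_rot: [-1.571, -0.0, 0.057]
contact_force: [0.2, -0.3, 0.2]
width: 0.828
```

```bash
python3 - <<'E'
from h import *
for y in (78,83): print([((proj("side",np.append(r2w(-113.5+dx,y),z))-[215,160])*4).round(0) for dx in(-11,11) for z in(.07,.076)])
togo(-116,43,50)
E
```

```text
[array([507., 403.]), array([507., 388.]), array([439., 398.]), array([439., 382.])]
[array([505., 412.]), array([505., 397.]), array([437., 407.]), array([436., 391.])]
reader pos [-116.5   43.4] z 56.3 rot [-1.5708 -0.      0.057 ] F [ 0.18 -0.32  0.18] M [ 0.05 -0.01  0.03] w 0.828 t 5.125
move [ 0.5  6.3 -0.4]
```

Emit:
move_arm:
  fingers: [-0.65, -0.65, -0.65]
  xyz:
    - [0, 3, 0]
    - [0, 3, 0]
    - [0, 0, 0]
  delta_rot:
    - [0, 0.2, 0]
    - [0, 0, 0]
    - [0, 0, 0]

```text
clock: 5.5
tool_pos: [0.5299, 0.0479, 0.0501]
ee_rot: [-1.571, -0.0, 0.053]
contact_force: [0.4, 0.1, 1.9]
width: 0.826
```

Emit:
move_arm:
  fingers: [-0.65, -0.65, -0.65]
  xyz:
    - [0, 3, 0]
    - [0, 3, 0]
    - [0, 0, 0]
  delta_rot:
    - [0, 0, 0]
    - [0, 0, 0]
    - [0, 0, 0]

```text
clock: 5.88
tool_pos: [0.5298, 0.0479, 0.0441]
ee_rot: [-1.571, 0.0, 0.054]
contact_force: [0.6, -1.8, 2.3]
width: 0.824
```

Emit:
move_arm:
  fingers: [-0.65, -0.65, -0.65, -0.65]
  xyz:
    - [0, 3, 0]
    - [0, 3, 0]
    - [0, 2, 0]
    - [0, 0, 0]
  delta_rot:
    - [0, 0, 0]
    - [0, 0, 0]
    - [0, 0, 0]
    - [0, 0, 0]

```text
clock: 6.38
tool_pos: [0.5297, 0.048, 0.0361]
ee_rot: [-1.571, 0.0, 0.054]
contact_force: [-0.5, 0.2, 2.3]
width: 0.826
```

```bash
python3 - <<'E'
from h import *
import cv2
togo(-116,43,35)
for n,(a,b) in dict(side=(160,215),top=(160,215)).items():
    im=vision.get_image(n)
    cv2.imwrite(f"pics/{n}3.png",cv2.resize(im[a:a+150,b:b+180],None,fx=4,fy=4))
E
```

```text
reader pos [-116.7   43.5] z 36.1 rot [-1.5705e+00  3.0000e-04  5.3600e-02] F [-0.45  0.17  2.26] M [ 0.06  0.02 -0.06] w 0.826 t 6.375
move [ 0.7  1.1 -0.5]
```

View pics/side3.png

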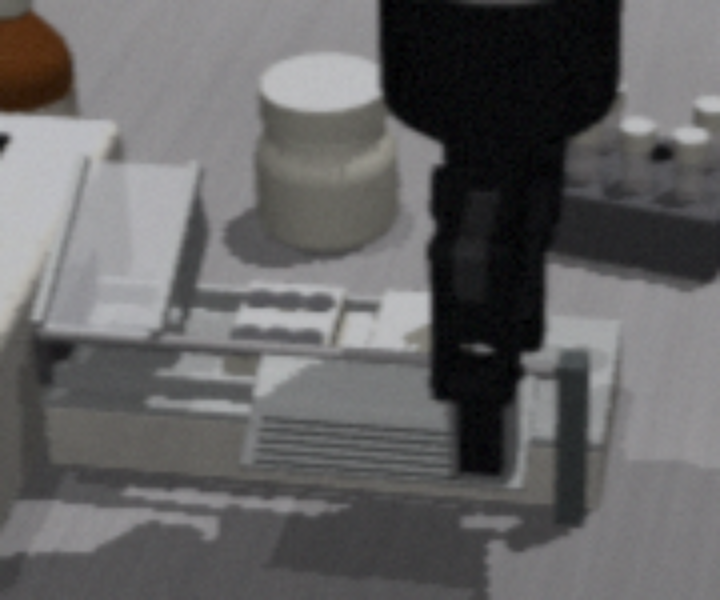

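View pics/top3.png

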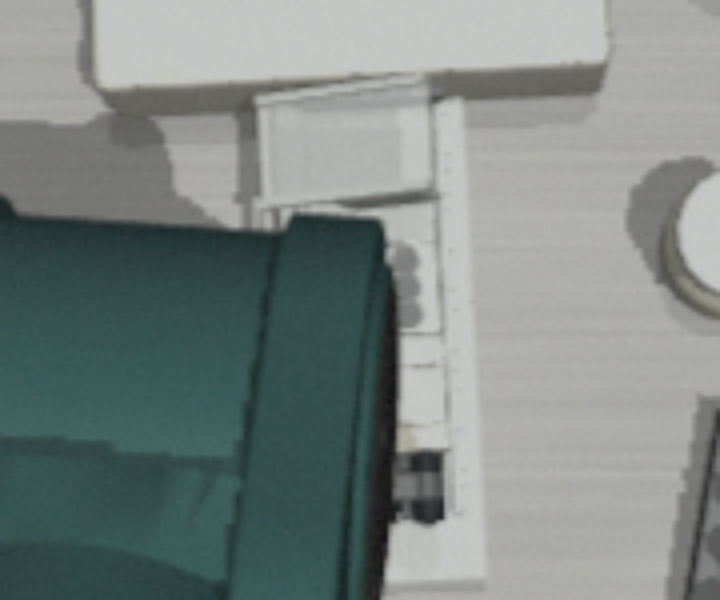

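```bash
python3 - <<'E'
from h import *
for q in (0,.3,.4,.45,.5,.55,.6):
  z=.060+(74*np.sin(q)+2)/1e3; y=42-74*np.cos(q)
  print(q,[((proj("side",np.append(r2w(x,y),z))-[215,160])*4).round(0) for x in(0,46)],((proj("top",np.append(r2w(0,y),z))-[215,160])*4).round(0))
E
```

```text
0 [array([211., 226.]), array([ 90., 217.])] [450. 199.]
0.3 [array([205., 179.]), array([ 83., 170.])] [441. 191.]
0.4 [array([202., 165.]), array([ 79., 157.])] [434. 189.]
0.45 [array([200., 159.]), array([ 77., 151.])] [430. 188.]
0.5 [array([199., 153.]), array([ 75., 145.])] [425. 187.]
0.55 [array([197., 148.]), array([ 73., 140.])] [420. 186.]
0.6 [array([195., 143.]), array([ 70., 135.])] [415. 185.]
```

Cover is at about 0.37 rad (its free corner is at (200,165) in the side crop). It needs to open further, so I'll press 5 mm more and check again.

Emit:
move_arm:
  fingers: [-0.65, -0.65, -0.65, -0.65]
  xyz:
    - [0, 2, 0]
    - [0, 2, 0]
    - [0, 1, 0]
    - [0, 0, 0]
  delta_rot:
    - [0, 0, 0]
    - [0, 0, 0]
    - [0, 0, 0]
    - [0, 0, 0]

```text
clock: 6.98
tool_pos: [0.5298, 0.0479, 0.0312]
ee_rot: [-1.571, 0.0, 0.054]
contact_force: [-1.0, 0.6, 3.1]
width: 0.822
```

```bash
python3 - <<'E'
from h import *
import cv2
togo(-116,43,30)
for n,(a,b) in dict(side=(160,215)).items():
    im=vision.get_image(n)
    cv2.imwrite(f"pics/{n}4.png",cv2.resize(im[a:a+150,b:b+180],None,fx=4,fy=4))
E
```

```text
reader pos [-116.6   43.4] z 31.2 rot [-1.5708e+00  1.0000e-04  5.3500e-02] F [-1.04  0.64  3.13] M [ 0.1  -0.03  0.01] w 0.822 t 6.975
move [ 0.6  1.2 -0.4]
```

View pics/side4.png

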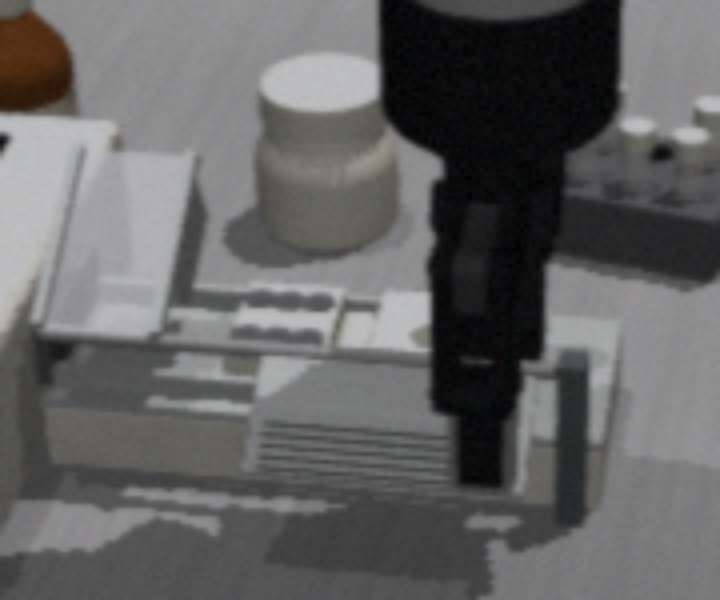

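The cover is at about 0.5 rad. I'll add 1.5 mm of press, then push forward slowly.

Emit:
move_arm:
  fingers: [-0.65, -0.65, -0.65, -0.65, -0.65, -0.65, -0.65, -0.65, -0.65, -0.65]
  xyz:
    - [0, 1.5, 0]
    - [0, 0, 0]
    - [2, 0, 0]
    - [3, 0, 0]
    - [3, 0, 0]
    - [3, 0, 0]
    - [3, 0, 0]
    - [3, 0, 0]
    - [3, 0, 0]
    - [0, 0, 0]
  delta_rot:
    - [0, 0, 0]
    - [0, 0, 0]
    - [0, 0, 0]
    - [0, 0, 0]
    - [0, 0, 0]
    - [0, 0, 0]
    - [0, 0, 0]
    - [0, 0, 0]
    - [0, 0, 0]
    - [0, 0, 0]

```text
clock: 8.28
tool_pos: [0.5502, 0.049, 0.0298]
ee_rot: [-1.571, -0.001, 0.054]
contact_force: [-0.5, 0.5, 2.4]
width: 0.827
```

```bash
python3 - <<'E'
from h import *
import cv2
togo(-96,43,30)
for n,(a,b) in dict(side=(160,215),top=(160,215)).items():
    im=vision.get_image(n)
    cv2.imwrite(f"pics/{n}5.png",cv2.resize(im[a:a+150,b:b+180],None,fx=4,fy=4))
E
```

```text
reader pos [-96.1  43.4] z 29.8 rot [-1.5708e+00 -5.0000e-04  5.3600e-02] F [-0.54  0.46  2.35] M [ 0.37  0.07 -0.01] w 0.827 t 8.275
move [ 0.1 -0.2 -0.4]
```

View pics/side5.png

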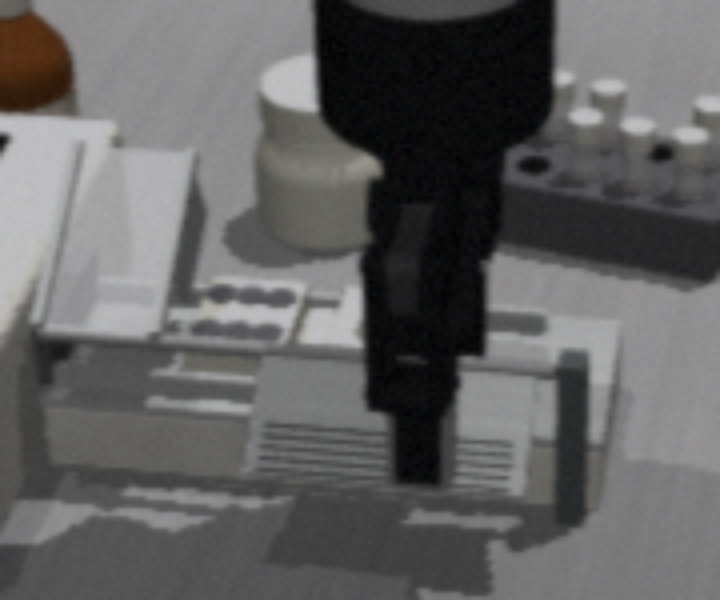

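View pics/top5.png

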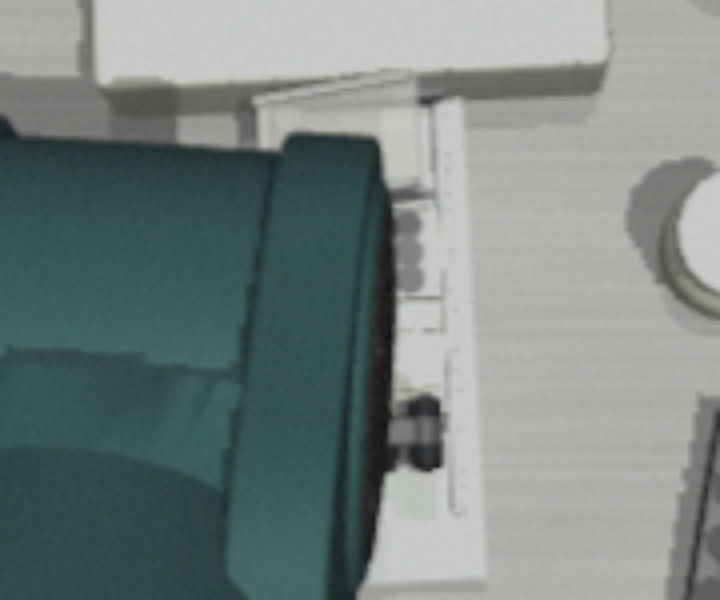

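The cassette is moving with the finger (its rear stays in line with it) and the cover holds at about 0.53 rad. I'll keep pushing.

Emit:
move_arm:
  fingers: [-0.65, -0.65, -0.65, -0.65, -0.65, -0.65, -0.65, -0.65, -0.65, -0.65, -0.65, -0.65, -0.65]
  xyz:
    - [3, 0, 0]
    - [3, 0, 0]
    - [3, 0, 0]
    - [3, 0, 0]
    - [3, 0, 0]
    - [3, 0, 0]
    - [3, 0, 0]
    - [3, 0, 0]
    - [3, 0, 0]
    - [3, 0, 0]
    - [3, 0, 0]
    - [3, 0, 0]
    - [0, 0, 0]
  delta_rot:
    - [0, 0, 0]
    - [0, 0, 0]
    - [0, 0, 0]
    - [0, 0, 0]
    - [0, 0, 0]
    - [0, 0, 0]
    - [0, 0, 0]
    - [0, 0, 0]
    - [0, 0, 0]
    - [0, 0, 0]
    - [0, 0, 0]
    - [0, 0, 0]
    - [0, 0, 0]

```text
clock: 10.0
tool_pos: [0.5862, 0.0509, 0.0298]
ee_rot: [-1.571, -0.001, 0.054]
contact_force: [-0.3, 2.2, 2.8]
width: 0.825
```

```bash
python3 - <<'E'
from h import *
import cv2
togo(-51,43,29.8)
for n,(a,b) in dict(side=(160,215),top=(160,215)).items():
    im=vision.get_image(n)
    cv2.imwrite(f"pics/{n}6.png",cv2.resize(im[a:a+150,b:b+180],None,fx=4,fy=4))
E
```

```text
reader pos [-60.1  43.4] z 29.8 rot [-1.5708e+00 -7.0000e-04  5.3500e-02] F [-0.34  2.21  2.83] M [ 0.38  0.04 -0.01] w 0.825 t 10.0
move [ 9.1  0.1 -0.4]
```

View pics/side6.png

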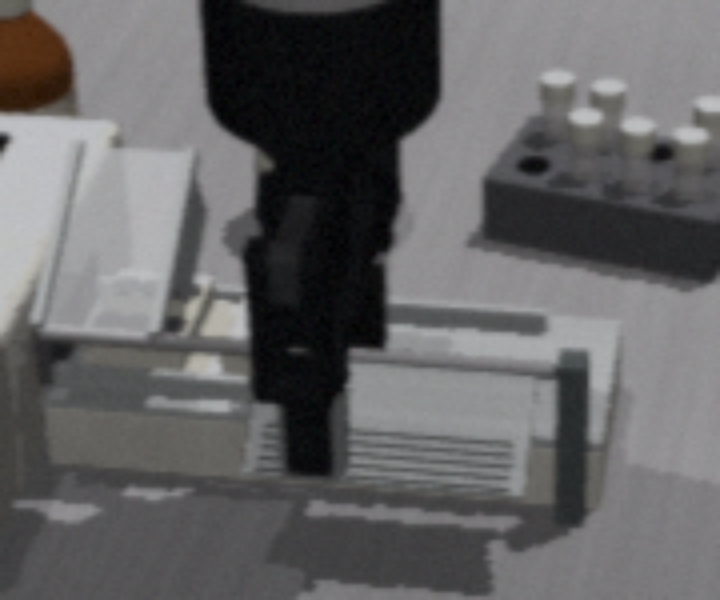

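View pics/top6.png

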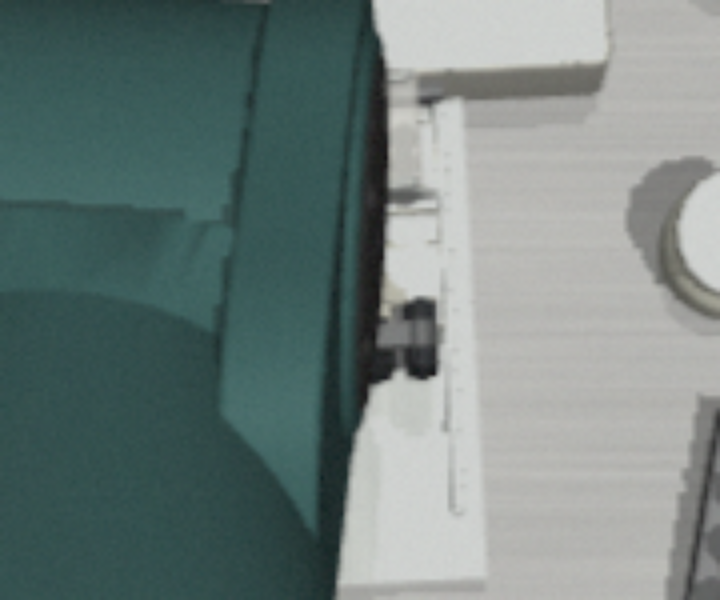

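Emit:
move_arm:
  fingers: [-0.65, -0.65, -0.65, -0.65, -0.65, -0.65]
  xyz:
    - [2, 0, 0]
    - [2, 0, 0]
    - [2, 0, 0]
    - [1, 0, 0]
    - [1, 0, 0]
    - [0, 0, 0]
  delta_rot:
    - [0, 0, 0]
    - [0, 0, 0]
    - [0, 0, 0]
    - [0, 0, 0]
    - [0, 0, 0]
    - [0, 0, 0]

```text
clock: 10.85
tool_pos: [0.5938, 0.0513, 0.0298]
ee_rot: [-1.571, -0.0, 0.054]
contact_force: [-1.8, 0.8, 2.7]
width: 0.825
```

Emit:
move_arm:
  fingers: [-0.65, -0.65]
  xyz:
    - [1, 0, 0]
    - [0, 0, 0]
  delta_rot:
    - [0, 0, 0]
    - [0, 0, 0]

```text
clock: 11.1
tool_pos: [0.5948, 0.0514, 0.0298]
ee_rot: [-1.571, -0.0, 0.054]
contact_force: [-2.9, 1.4, 2.1]
width: 0.824
```

Emit:
move_arm:
  fingers: [-0.65, -0.65]
  xyz:
    - [1, 0, 0]
    - [0, 0, 0]
  delta_rot:
    - [0, 0, 0]
    - [0, 0, 0]

```text
clock: 11.35
tool_pos: [0.5957, 0.0514, 0.0298]
ee_rot: [-1.571, 0.0, 0.053]
contact_force: [-2.4, 1.1, 2.7]
width: 0.826
```

```bash
python3 - <<'E'
from h import *
import cv2
togo(-51,43,29.8)
for n,(a,b) in dict(side=(160,215),top=(160,260)).items():
    im=vision.get_image(n)
    cv2.imwrite(f"pics/{n}7.png",cv2.resize(im[a:a+120,b:b+120],None,fx=5,fy=5,interpolation=cv2.INTER_CUBIC))
E
```

```text
reader pos [-50.6  43.4] z 29.8 rot [-1.5708e+00  1.0000e-04  5.3500e-02] F [-2.43  1.12  2.71] M [ 0.29  0.51 -0.06] w 0.826 t 11.35
move [-0.4 -0.  -0.4]
```

View pics/side7.png

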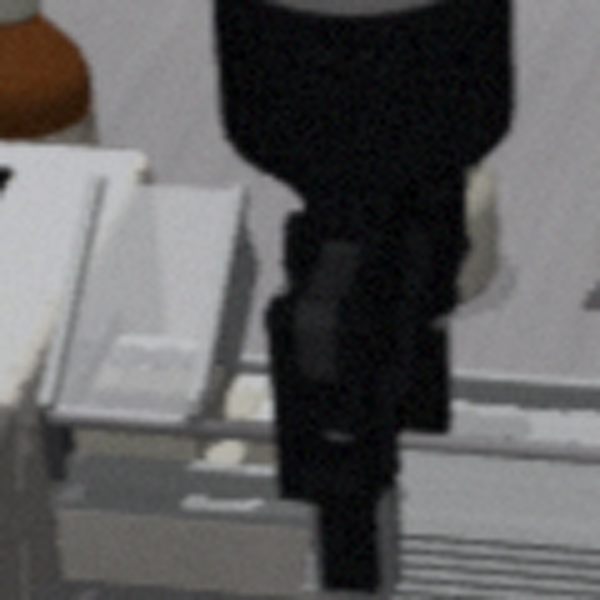

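View pics/top7.png

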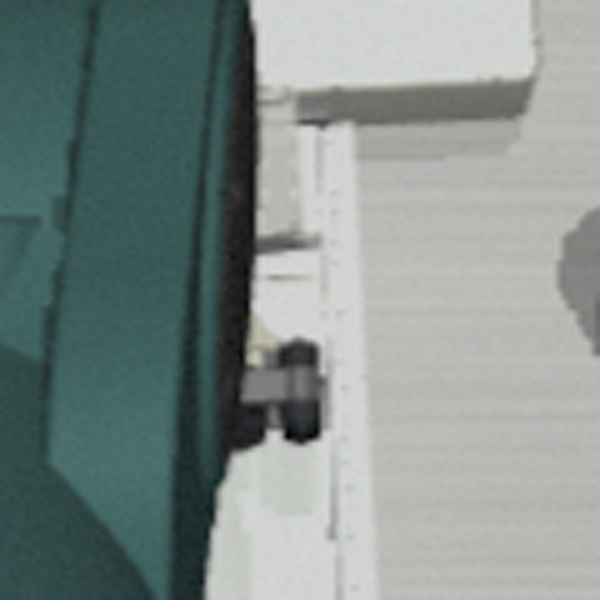

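Emit:
move_arm:
  fingers: [-0.65, -0.65]
  xyz:
    - [1, 0, 0]
    - [0, 0, 0]
  delta_rot:
    - [0, 0, 0]
    - [0, 0, 0]

```text
clock: 11.7
tool_pos: [0.5957, 0.0514, 0.0297]
ee_rot: [-1.571, 0.002, 0.053]
contact_force: [-8.3, 1.5, 6.2]
width: 0.826
```

Emit:
move_arm:
  fingers: [-0.65, -0.65]
  xyz:
    - [1, 0, 0]
    - [0, 0, 0]
  delta_rot:
    - [0, 0, 0]
    - [0, 0, 0]

```text
clock: 11.95
tool_pos: [0.5958, 0.0514, 0.0296]
ee_rot: [-1.571, 0.003, 0.053]
contact_force: [-13.8, 0.7, 9.7]
width: 0.825
```

```bash
python3 -c "
from h import *
togo(-51,43,29.8)"
```

```text
reader pos [-50.5  43.3] z 29.6 rot [-1.5712  0.0034  0.0531] F [-13.84   0.73   9.73] M [-0.2   2.52 -0.41] w 0.825 t 11.95
move [-0.5 -0.2 -0.3]
```

The cassette is stopped: the tool halts at reader x -50.5 (expected about -51) while the force climbs to 14 N. I'll back the finger off, then release the bar gently straight up.

Emit:
move_arm:
  fingers: [-0.65, -0.65, -0.65, -0.65, -0.65, -0.65, -0.65, -0.65, -0.65, -0.65, -0.65, -0.65, -0.65, -0.65, -0.65]
  xyz:
    - [-1, 0, 0]
    - [-1, 0, 0]
    - [-1, 0, 0]
    - [-2, 0, 0]
    - [-2, 0, 0]
    - [0, 0, 0]
    - [0, -3, 0]
    - [0, -3, 0]
    - [0, -3, 0]
    - [0, -3, 0]
    - [0, -3, 0]
    - [0, -3, 0]
    - [0, -3, 0]
    - [0, -3, 0]
    - [0, 0, 0]
  delta_rot:
    - [0, 0, 0]
    - [0, 0, 0]
    - [0, 0, 0]
    - [0, 0, 0]
    - [0, 0, 0]
    - [0, 0, 0]
    - [0, 0, 0]
    - [0, 0, 0]
    - [0, 0, 0]
    - [0, 0, 0]
    - [0, 0, 0]
    - [0, 0, 0]
    - [0, 0, 0]
    - [0, 0, 0]
    - [0, 0, 0]

```text
clock: 13.82
tool_pos: [0.5908, 0.051, 0.0539]
ee_rot: [-1.571, -0.0, 0.053]
contact_force: [0.6, -0.2, 0.8]
width: 0.826
```

Emit:
move_arm:
  fingers: [-0.65, -0.65, -0.65, -0.65, -0.65, -0.65, -0.65, -0.65, -0.65, -0.65, -0.65, -0.65, -0.65]
  xyz:
    - [0, -20, 0]
    - [0, -40, 0]
    - [0, -40, 0]
    - [-50, -20, 0]
    - [-50, 0, 0]
    - [-50, 0, 0]
    - [-30, 0, 40]
    - [0, 0, 50]
    - [0, 0, 50]
    - [0, 0, 50]
    - [0, 0, 50]
    - [0, 0, 0]
    - [0, 0, 0]
  delta_rot:
    - [0, 0, 0]
    - [0, 0, 0]
    - [0, 0, 0]
    - [0, 0, 0]
    - [0, 0, 0]
    - [0, 0, 0]
    - [0, 0, 0]
    - [0, 0, 0]
    - [0, 0, 0]
    - [0, 0, 0]
    - [0, 0, 0]
    - [0, 0, 0]
    - [0, 0, 0]

```text
clock: 15.45
tool_pos: [0.3979, 0.2809, 0.1736]
ee_rot: [-1.571, 0.0, 0.054]
contact_force: [-0.2, -0.0, -0.5]
width: 0.829
```

```bash
python3 - <<'E'
from h import *
import cv2
togo(-51,43,29.8)
for n,(a,b,h,w) in dict(side=(180,215,130,170),top=(170,235,145,115)).items():
    im=vision.get_image(n); cv2.imwrite(f"pics/{n}8.png",im)
    cv2.imwrite(f"pics/{n}8z.png",cv2.resize(im[a:a+h,b:b+w],None,fx=4,fy=4,interpolation=cv2.INTER_CUBIC))
E
```

```text
reader pos [-235.9  283. ] z 173.6 rot [-1.5714e+00  5.0000e-04  5.4000e-02] F [-0.19 -0.03 -0.47] M [ 0.01  0.01 -0.05] w 0.829 t 15.45
move [ 184.7  143.8 -240.1]
```

View pics/side8z.png

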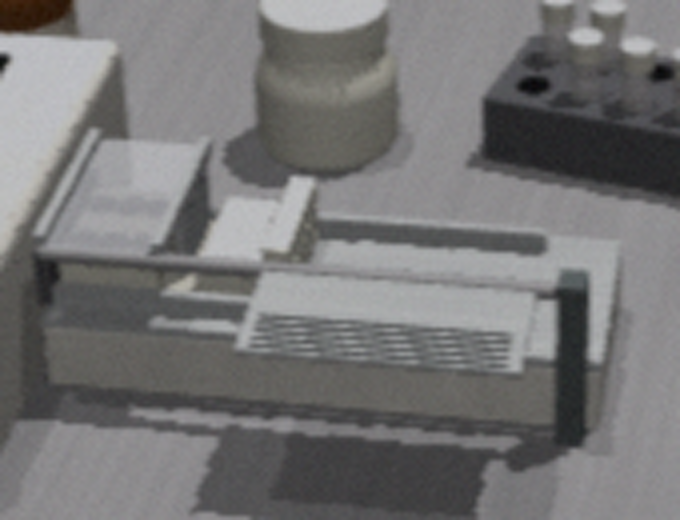

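View pics/top8z.png

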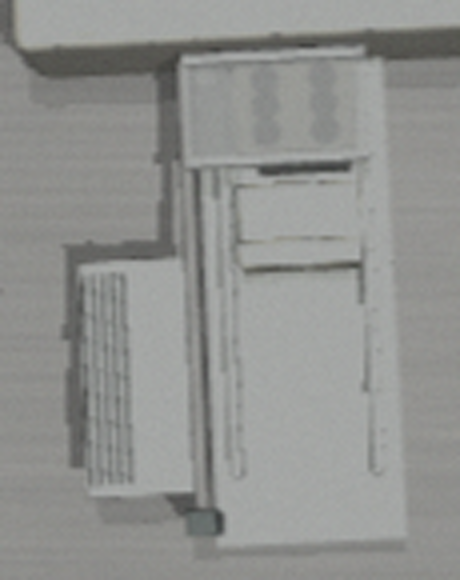

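View pics/top8.png

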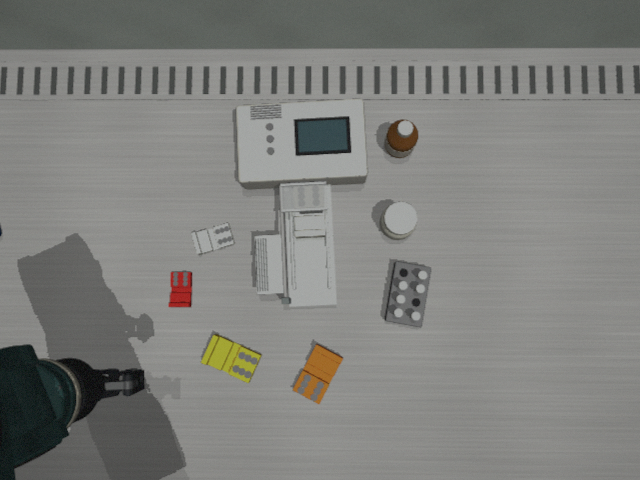

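```bash
python3 - <<'E'
from h import *
import cv2
tz=lambda u,v:(235+(u+.5)/4-.5,170+(v+.5)/4-.5)
for u,v in((244,269),(360,264)): print(w2r(onz("top",*tz(u,v),.056)).round(1))
a,b=(cv2.imread(f"pics/{s}.png").astype(int) for s in("side0","side8"))
# cover free edge / bar region change vs shut
d=np.abs(a-b).max(2); print("bar",d[252:275,275:345].mean(),"cover near edge",d[213:245,250:270].mean())
a,b=(cv2.imread(f"pics/{s}.png").astype(int) for s in("top0","top8")); d=np.abs(a-b).max(2)
print("bottle",d[115:160,385:420].mean(),"jar",d[198:242,378:420].mean(),"rack",d[258:328,382:434].mean(),"bar",d[230:296,250:285].mean())
E
```

```text
[-40.6  21.6]
[-40.9 -25.3]
bar 11.61055900621118 cover near edge 14.1953125
bottle 5.6780952380952385 jar 6.5102813852813854 rack 5.627197802197802 bar 7.013852813852814
```

```bash
python3 -c "
from cell import ticket,sensors
print(ticket.hand_in(), sensors.sense()['clock'])"
```

```text
the job is handed in; nothing more can be done
the job is handed in; nothing more can be done
```

The job is done and handed in at about 15.6 s. The cassette is home against the end stop and the cover is shut over it.

- **Opening the cover:** I pressed the thumb bar with one fingertip, which opened the cover to about 0.5 rad as estimated from the side view. The cover had not visibly dropped in the pictures taken during the push.
- **Pushing the cassette:** The other fingertip pushed the cassette about 60 mm along the deck. At the end stop the tool stopped moving while the push force rose from about 2 N to 14 N.
- **Letting go:** I backed the finger off, raised it slowly so the cover could close, and moved the arm clear.

**Last checks:**
- The cassette's rear face measured at reader x -40.6 to -40.9 mm, against a nominal -40, which is within the calibration error of about 2 mm.
- The cover and bar lie where they did when shut. I did not see the lip in the groove directly; that follows from the shut cover and the cassette's position.
- The bottle, jar and tube rack look unmoved.
- The contact force is about zero.

Nothing failed. The one disagreement was in the opening angle: the side view read 0.48 or 0.53 rad at the same moment, depending on a small pixel offset. Both are above the 0.42 needed, and I pressed about 1.5 mm further before pushing.

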